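# Unscrew the crank lid of a reagent canister and set it in the tray

## Robot

A 7-joint arm with a two-finger parallel gripper is mounted at the origin on a cart in front of the work surface, level with it; the furniture and walls round the work are solid. World frame = base frame: x ahead of the robot, y to its left, z up, the work surface at z = 0. Lengths are in mm, angles in rad, forces in N, time in s.
With the tool pointing down it reaches from about 400 to 925 mm from the base axis. Payload 4.1 kg.
Tool frame: the origin (TCP) lies at the very end of the fingers, on their centre line; the grasp point (between the pads) lies robot.pinch_z behind it (robot.pinch_z is the distance from the TCP to the grasp point, in mm); y points along the fingers, x is the direction in which the jaws open and shut, and the axes are right-handed (so a half turn about y gives the same grasp; the last joint's range is limited). The gripper opens to 85 mm and grips with 20 to 120 N. Pads are 22 mm wide; open, the fingers measure 114 mm over their backs; the gripper's body (76 mm by 85 mm) begins 54 mm behind the grasp point. The pads swing forward as they close: fully open they stand 13 mm farther back than shut.
Start: joints at [-1.387, 0.398, 0.045, 1.537, -0.019, 1.207, -0.051], TCP at [181.358, 624.224, 210.347] pointing down, gripper open.
Joint ranges: [-2.82, 2.82], [-0.49, 2.23], [-1.37, 1.46], [0, 2.46], [-1.36, 4.5], [0.23, 2], [-2.94, 2.94]. Speed limits (rad/s): [2.57, 2.57, 3.14, 3.14, 3.14, 3.14, 3.14].

## Interface

Orientations are given as [roll, pitch, yaw] about the fixed x, y, z axes, in that order (R = Rz(yaw) Ry(pitch) Rx(roll)).
In Python, from rig import robot gives the robot as it stands.
- The arm moves only by the tool play_rows, never from a script. Its argument "rows" is a list of rows, each an object with "rotation": the turn, a rotation vector about the tool's x, y, z scaled (see below), a list of three; "travel": the shift along the tool's x, y, z scaled (see below), a list of three; "fingers": the closure, from 0 (fully open) to 1 (shut). A call has 1 to 8 rows; each row shifts and turns the commanded pose from where the row before left it, along the tool's axes as they then stand; what a row does not reach is not made up. The controller multiplies each number of a shift by 0.03 m and each number of a turn by 5 degrees. A row lasts 1/10 s, in which the tool goes at most 50 mm and 8.59 degrees, less where a joint would pass 70% of its speed; a pose out of reach is approached as far as the arm can. A call with a number of a shift or a turn outside -1 to 1 is refused whole. A call with a gripper value outside its range is refused whole. The fingers move at their own pace and stop on an object; "grip_force" is the grip in N (left out, the last holds). Time passes only in rows, so rows that do not move let the fingers close. It gives the time, the measured TCP pose, the force and the opening at its end, in the units of the state.
- robot.state(): the state, without advancing time (a new reading comes with each control period).
- robot.read_camera(name): name is "side" or "top"; returns a dict with "color" (480x640x3 uint8, red, green, blue), "range_z" (480x640 float32, mm along the optical axis (not along the pixel's ray), 0 where there is no reading), "fx", "fy", "cx", "cy" (pixels), "k1" (the pictures are not rectified: a ray, as slopes to the right and down, at radius r is drawn at 1 + k1 r^2 times it, then the intrinsics apply), "rvec" (rotation vector, rad) and "tvec" (3), from world to camera coordinates, as OpenCV has them. Camera axes: x right, y down, z forward; pixel columns grow to the right and rows downward; lengths in mm; the calibration is good to about 2 mm. A picture is of the moment at which its call begins.
- robot.sign_off(): hands the job in, once; it reports no verdict.
The state is a dict: "time": time; "q": joint angles; "joint_vel": joint speeds; "effort": joint torques, N m; "position": TCP position; "tcp_rot": TCP orientation; "wrist_force": force on the tool from outside, world axes, zero at the start; "torque": the same for the moment, N m; "gripper_width": finger opening in mm.
Only numpy, scipy, OpenCV 4.12 (cv2) and the standard library are available. Lean on these libraries where they do the work, as an engineer would, in place of code of your own. Each camera call takes 0.05 s, during which the arm holds its last target. There are 200 camera calls.

## Task

Open the reagent canister: unscrew its red lid counterclockwise (seen from above) until the thread lets go - the black crank knob is there to be pushed round - then lift the lid off without letting it fall or tip over, set it down the same way up, flat inside the steel tray, and let go. Leave the other things on the bench where they are.

Things in the scene. Friction and masses are not known exactly. Their poses are not given: they have to be found in the camera images.
- canister: White reagent canister with a blue band, on a grey square plate 130 mm wide and 12 mm thick that is fixed to the bench: it cannot move or turn. Origin at the centre of the plate's underside, on the bench; z up, on the thread's axis. Body 92 mm across, with a flat shoulder at z = 47 mm; above it a neck 37 mm across, threaded in its upper part, up to z = 106 mm.
- canister_rim (a point): Centre of the top of the canister's neck (z = 106 mm), closed by a foil seal; hidden in the lid at the start. Right-hand thread, 10 mm rise per turn: the lid frees after just under 2 turns counterclockwise, about 20 mm up. It then stands loose on the last thread. Turned beyond 2.9 turns it only clicks back down one thread and stays loose.
- lid: Loose red screw lid, 64 mm across, about 0.2 kg, with a crank arm low on its side and a fin on top. Origin on its axis at the skirt's lower edge, z up; flat top at z = 61 mm. At the start screwed fully down, its origin 50 mm above the canister's. It cannot be pulled off while screwed on. Once free it lifts straight up, and is clear of the neck when its origin is 60 mm higher than at the start.
- lid_knob (a point): Middle of the black crank knob at the end of the lid's crank arm: an upright roller, 20 mm across, that spins freely on its own axis, 50 mm from the lid's axis along the lid's +x axis, from 21 to 61 mm above the lid's origin; this point is 41 mm above it. The arm under it is 22 mm wide and ends 20 mm above the lid's origin. Closed fingers standing behind the knob push the lid round with about 3 N.
- lid_fin (a point): Point in the red grip fin that stands upright in the middle of the lid's flat top: 50 mm long (along the lid's x axis), 14 mm thick (y), 28 mm high, from 61 to 89 mm above the lid's origin; this point is 75 mm above it, on the lid's axis. Pinched across its 14 mm it serves to lift the lid.
- tray: Shallow square steel tray, 150 mm wide outside, 142 mm inside, fixed to the bench. Origin at the centre of its underside, on the bench; x and y along its sides. Floor 4 mm above the origin, rim 14 mm above it.
- petri_dish: Bystander: round petri dish, 58 mm across and 15 mm high, origin at the centre of its underside.
- tape_roll: Bystander: roll of cream tape lying flat, 62 mm across and 19 mm high, origin at the centre of its underside.
- note_pad: Bystander: yellow note pad, 76 mm square and 14 mm high, origin at the centre of its underside.
- marker: Bystander: black marker pen lying flat, 136 mm long, 14 mm thick, origin under its middle.

How it is judged (in metres and radians):
On the way, in this order (a step that is already met when the one before it is completed fails the run):
1. the lid has been screwed up at least 15 mm and still stands level on the neck (z of lid in the frame of canister between 0.065 and 0.078 m and horizontal distance between lid and canister below 0.008 m and angle between lid's own z axis and vertical below 0.25 rad), for 0.2 s.
2. the lid is lifted clear of the neck, level (z of lid in the frame of canister above 0.108 m and angle between lid's own z axis and vertical below 0.4 rad), for 0.1 s.
At the end, for the whole second after the job is handed in: The lid lies flat on the tray's floor, the same way up as it was (tilt under 0.08 rad), its centre within 38 mm of the tray's centre along both sides, that is wholly inside the rim, at rest and let go (x of lid in the frame of tray between -0.038 and 0.038 m and y of lid in the frame of tray between -0.038 and 0.038 m and z of lid in the frame of tray below 0.008 m and angle between lid's own z axis and vertical below 0.08 rad and linear speed of lid below 0.02 m/s); the robot touches nothing.
It fails at once if the lid is tipped by more than 0.7 rad (angle between lid's own z axis and vertical above 0.7 rad).
It fails at once if the lid falls freely (more than about 8 mm) (contact force between lid and anything else below 0.05 N and linear speed of lid above 0.4 m/s).
It fails at once if a bystander is knocked more than 30 mm away (distance of any of petri_dish, tape_roll, note_pad, marker from where it was at the start of the episode above 0.03 m).
It also fails if it takes over 69 s, if anything falls off the work surface, if the arm or the gripper's body presses on something with over 40 N, if the wrist force passes 120 N, or if a joint passes its speed limit or range.

## Working session

There is one attempt and no reset: what is moved stays moved. The work goes in short steps, Python scripts to look and compute and a tool call to move; the robot and the scene stay as the last step left them, time stands still between calls to the robot, and variables do not carry over. Pictures are saved under pics/ and viewed, about 8 in all and at most 12, crops included, and the job is handed in when it is done.

Besides the shell and the picture viewer there is one more tool, called after "Emit:" by a JSON object that holds its "fn" and its "kwargs". play_rows: Moves the arm, as the interface text tells. Shifts and turns lie within -1 to 1; 1 stands for 0.03 m of shift or 5 degrees of turn. Its arguments: {"type":"object","properties":{"rows":{"type":"array"},"grip_force":{"type":"number"}},"required":["rows"]}

```bash
ls; mkdir -p pics
cat > h.py <<'E'
import numpy as np, cv2
from scipy.spatial.transform import Rotation as R
from rig import robot
def world(c,u,v,z=None):
    K=np.array([[c['fx'],0,c['cx']],[0,c['fy'],c['cy']],[0,0,1.]])
    p=cv2.undistortPoints(np.array([[[u,v]]],float),K,np.array([c['k1'],0,0,0,0.]))[0,0]
    Rm=R.from_rotvec(np.ravel(c['rvec'])).as_matrix(); t=np.ravel(c['tvec'])
    d=Rm.T@np.array([p[0],p[1],1]); o=-Rm.T@t
    s=(z-o[2])/d[2] if z is not None else c['range_z'][int(v),int(u)]
    return o+s*d
E
python3 - <<'E'
from h import *
for n in('top','side'):
    c=robot.read_camera(n); cv2.imwrite(f'pics/{n}0.png',c['color'][:,:,::-1]); 
    Rm=R.from_rotvec(np.ravel(c['rvec'])).as_matrix()
    print(n,-Rm.T@np.ravel(c['tvec']),Rm[2],c['fx'],c['k1'])
    np.save(f'pics/{n}0.npy',c,allow_pickle=True)
s=robot.state();print(s,robot.pinch_z)
E
```

```text
pics
top [ 274.454458    -24.04026401 1569.32122383] [ 0.12215004 -0.02577518 -0.9921769 ] 501.4553500004525 -0.02973985682835737
side [ -328.45994156 -1520.62445484   793.80798005] [ 0.42411626  0.81999338 -0.38436474] 604.7695041342348 0.010681670327262173
{'time': 0.1, 'q': array([-1.3869915 ,  0.39912899,  0.04501772,  1.53775144, -0.01870855,
        1.2069325 , -0.05069588]), 'joint_vel': array([-0.00157018, -0.00188758, -0.00096487, -0.0022363 ,  0.00096544,
        0.00286898, -0.00088149]), 'effort': array([ 2.91450255e-03, -4.76259899e+01,  1.36973955e+00, -2.54953301e+01,
        1.18279961e-02,  4.99251866e-03,  1.51669047e-05]), 'position': array([181.17571847, 623.59694349, 209.36108423]), 'tcp_rot': array([-1.5709055 ,  0.00179565,  1.28812169]), 'wrist_force': array([ 0.03024837, -0.73960001,  0.09640384]), 'torque': array([ 0.02532282, -0.03021627, -0.0225485 ]), 'gripper_width': 85.23554124293393} 18.700000000000003
```

View pics/top0.png

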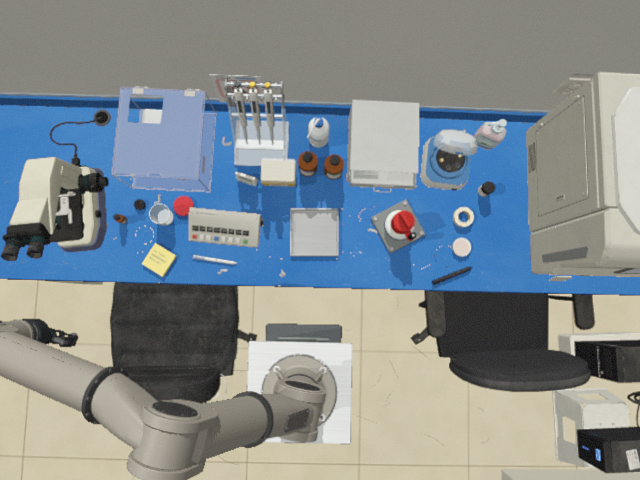

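View pics/side0.png

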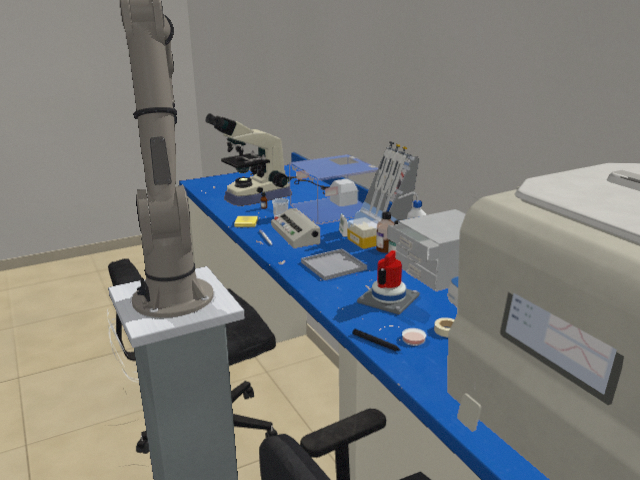

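Run:
```python
from h import *
a=cv2.imread('pics/top0.png')[195:265,280:440]; cv2.imwrite('pics/c1.png',cv2.resize(a,None,fx=5,fy=5,interpolation=cv2.INTER_CUBIC))
b=cv2.imread('pics/side0.png')[235:325,295:425]; cv2.imwrite('pics/c2.png',cv2.resize(b,None,fx=6,fy=6,interpolation=cv2.INTER_CUBIC))
```

```text
(no output)
```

View pics/c1.png

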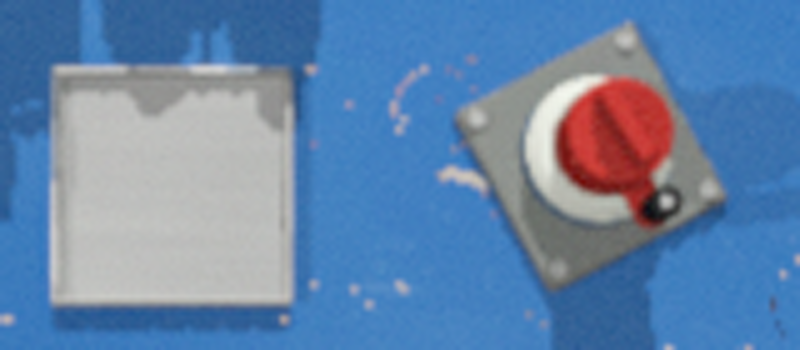

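View pics/c2.png

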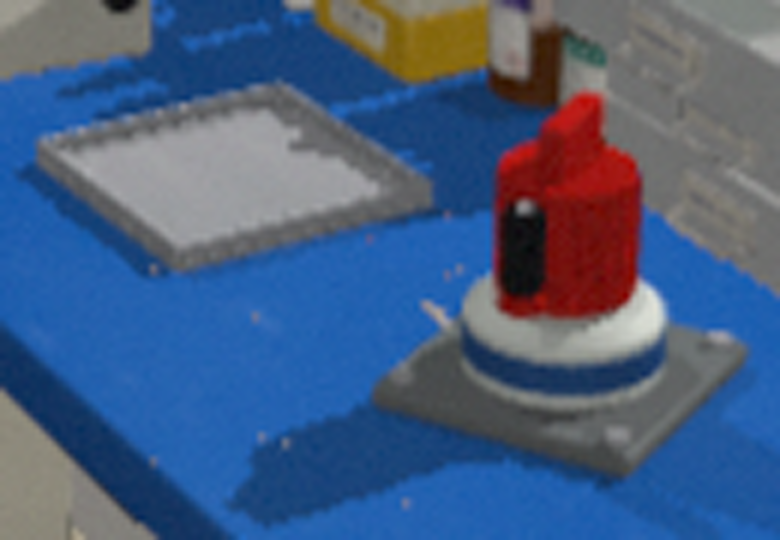

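Run:
```python
from h import *
c=np.load('pics/top0.npy',allow_pickle=True).item()
w=lambda x,y,z: world(c,280+(x+.5)/5-.5,195+(y+.5)/5-.5,z)
np.set_printoptions(precision=1,suppress=True)
P=np.array([w(x,y,12) for x,y in[(630,22),(724,200),(552,290),(456,115)]]);print('plate',P.mean(0),np.linalg.norm(np.diff(P,axis=0),axis=1))
l=w(615,135,111);k=w(660,203,111);print('lid',l,'knob',k,np.linalg.norm(k-l),np.degrees(np.arctan2(*(k-l)[[1,0]])))
f=[w(602,100,139),w(640,160,139)];print('fin',f)
T=np.array([w(x,y,14) for x,y in[(52,66),(292,66),(293,304),(50,304)]]);print('tray',T.mean(0),np.diff(T,axis=0))
d=c['range_z'];print(d[222,400:412])
# side check
c=np.load('pics/side0.npy',allow_pickle=True).item()
w=lambda x,y,z: world(c,295+(x+.5)/6-.5,235+(y+.5)/6-.5,z)
P=np.array([w(x,y,12) for x,y in[(747,350),(627,470),(373,395)]]);print('plate side',P,(P[0]+P[2])/2)
print('knob top side',w(525,205,111))
```

```text
plate [ 517.4 -296.5   12. ] [127.6 124.1 125.6]
lid [ 515.1 -293.6  111. ] knob [ 475.3 -320.6  111. ] 48.10891393288576 -145.94876622722234
fin [array([ 530.9, -280.7,  139. ]), array([ 496.2, -303.1,  139. ])]
tray [491.7 -32.8  14. ] [[   4.5 -151.1    0. ]
 [-150.6   -3.8    0. ]
 [  -4.1  151.2    0. ]]
[1479.  1488.6 1484.2 1470.6 1464.7 1454.6 1458.3 1454.1 1452.1 1459.7
 1483.1 1480. ]
plate side [[ 599.4 -326.7   12. ]
 [ 487.4 -392.3   12. ]
 [ 426.3 -280.8   12. ]] [ 512.9 -303.8   12. ]
knob top side [ 478.7 -320.3  111. ]
```

Emit:
{"fn": "play_rows", "kwargs": {"rows": [{"travel": [-1,-0.25,0],"rotation": [0,0,0],"fingers": 1},{"travel": [-1,-0.25,0],"rotation": [0,0,0],"fingers": 1},{"travel": [-1,-0.25,0],"rotation": [0,0,0],"fingers": 1},{"travel": [-1,-0.25,0],"rotation": [0,0,0],"fingers": 1},{"travel": [0,0,-1],"rotation": [0,0.65,0],"fingers": 1},{"travel": [0,0,-1],"rotation": [0,0.65,0],"fingers": 1},{"travel": [0,0,-1],"rotation": [0,0.65,0],"fingers": 1},{"travel": [0,0,-1],"rotation": [0,0.65,0],"fingers": 1}]}}

```text
time: 0.9
position: [260.5, 465.2, 240.0]
tcp_rot: [-1.571, 0.0, 1.059]
wrist_force: [-0.2, 0.1, 0.2]
gripper_width: -0.3
```

Emit:
{"fn": "play_rows", "kwargs": {"rows": [{"travel": [0,0,-1],"rotation": [0,0.65,0],"fingers": 1},{"travel": [0,0,-1],"rotation": [0,0.65,0],"fingers": 1},{"travel": [0,0,-1],"rotation": [0,0.65,0],"fingers": 1},{"travel": [0,0,-1],"rotation": [0,0.65,0],"fingers": 1},{"travel": [0,0,-1],"rotation": [0,0.65,0],"fingers": 1},{"travel": [0,0,-1],"rotation": [0,0.65,0],"fingers": 1},{"travel": [0,0,-1],"rotation": [0,0.65,0],"fingers": 1},{"travel": [0,0,-1],"rotation": [0,0.65,0],"fingers": 1}]}}

```text
time: 1.7
position: [440.9, 310.0, 239.9]
tcp_rot: [-1.571, 0.001, 0.605]
wrist_force: [0.4, -0.0, 0.5]
gripper_width: -0.1
```

Emit:
{"fn": "play_rows", "kwargs": {"rows": [{"travel": [0,0,-1],"rotation": [0,0.65,0],"fingers": 1},{"travel": [0,0,-1],"rotation": [0,0.65,0],"fingers": 1},{"travel": [0,0,-1],"rotation": [0,0.65,0],"fingers": 1},{"travel": [0,0,-1],"rotation": [0,0.65,0],"fingers": 1},{"travel": [0,0,-1],"rotation": [0,0.65,0],"fingers": 1},{"travel": [0,0,-1],"rotation": [0,0.65,0],"fingers": 1},{"travel": [0,0,-1],"rotation": [0,0.65,0],"fingers": 1},{"travel": [0,0,-1],"rotation": [0,0.65,0],"fingers": 1}]}}

```text
time: 2.5
position: [535.0, 91.6, 239.9]
tcp_rot: [-1.571, 0.001, 0.151]
wrist_force: [0.4, 0.8, 0.0]
gripper_width: 0.4
```

Emit:
{"fn": "play_rows", "kwargs": {"rows": [{"travel": [0,0,-1],"rotation": [0,0.65,0],"fingers": 1},{"travel": [0,0,-1],"rotation": [0,0.65,0],"fingers": 1},{"travel": [0,0,-1],"rotation": [0,0.65,0],"fingers": 1},{"travel": [0,0,-1],"rotation": [0,0.65,0],"fingers": 1},{"travel": [0,0,-1],"rotation": [0,0.65,0],"fingers": 1},{"travel": [0,0,-1],"rotation": [0,0.65,0],"fingers": 1}]}}

```text
time: 3.1
position: [536.7, -87.5, 239.9]
tcp_rot: [-1.571, 0.001, -0.189]
wrist_force: [0.6, 0.0, 0.7]
gripper_width: 0.3
```

Emit:
{"fn": "play_rows", "kwargs": {"rows": [{"travel": [0,0,0],"rotation": [0,-0.72,0],"fingers": 1},{"travel": [0,0,0],"rotation": [0,-0.72,0],"fingers": 1},{"travel": [0,0,0],"rotation": [0,-0.72,0],"fingers": 1},{"travel": [-0.5,0,-1],"rotation": [0,0,0],"fingers": 1},{"travel": [-0.5,0,-1],"rotation": [0,0,0],"fingers": 1},{"travel": [-0.5,0,-1],"rotation": [0,0,0],"fingers": 1},{"travel": [-0.5,0,-1],"rotation": [0,0,0],"fingers": 1},{"travel": [-0.35,0,-1],"rotation": [0,0,0],"fingers": 1}]}}

```text
time: 3.9
position: [465.5, -237.4, 240.0]
tcp_rot: [-1.57, 0.0, 0.002]
wrist_force: [0.3, -1.0, 0.1]
gripper_width: 0.0
```

Emit:
{"fn": "play_rows", "kwargs": {"rows": [{"travel": [0,0,-1],"rotation": [0,0,0],"fingers": 1},{"travel": [0,0,-0.55],"rotation": [0,0,0],"fingers": 1},{"travel": [0,0,0],"rotation": [0,0,0],"fingers": 1}]}}

```text
time: 4.2
position: [465.7, -285.7, 240.1]
tcp_rot: [-1.572, 0.001, -0.003]
wrist_force: [-0.4, 0.1, -0.0]
gripper_width: -0.6
```

Run:
```python
from h import *
s=robot.state();print(s['q'],s['position'],s['tcp_rot'])
c=robot.read_camera('top');np.save('pics/t1.npy',c,allow_pickle=True);b=c['color'][165:285,340:480,::-1];cv2.imwrite('pics/t1.png',cv2.resize(b,None,fx=5,fy=5,interpolation=cv2.INTER_CUBIC))
```

```text
[-0.1935155   0.25266403  0.80037191  1.76187269 -0.19122633  1.20790579
  0.6561837 ] [ 465.67609545 -285.69569388  240.09264888] [-1.57227021e+00  9.17494691e-04 -3.14636322e-03]
```

Emit:
{"fn": "play_rows", "kwargs": {"rows": [{"travel": [-0.27,1,0.1],"rotation": [0,0,0],"fingers": 1},{"travel": [0,1,0],"rotation": [0,0,0],"fingers": 1},{"travel": [0,1,0],"rotation": [0,0,0],"fingers": 1},{"travel": [0,1,0],"rotation": [0,0,0],"fingers": 1},{"travel": [0,0.8,0],"rotation": [0,0,0],"fingers": 1},{"travel": [0,0.47,0],"rotation": [0,0,0],"fingers": 1},{"travel": [0,0,0],"rotation": [0,0,0],"fingers": 1}]}}

```text
time: 4.95
position: [457.9, -277.9, 80.4]
tcp_rot: [-1.568, 0.004, 0.003]
wrist_force: [-0.2, 0.3, 0.4]
gripper_width: 0.1
```

```bash
cat > orb.py <<'E'
import sys
from h import *
# orb.py n step_deg [r]: rows along the circle from the present angle
C=np.array([516,-295.]);n=int(sys.argv[1]);st=float(sys.argv[2]);r=float(sys.argv[3]) if len(sys.argv)>3 else 54
s=robot.state();p=s['position'];a=np.degrees(np.arctan2(p[1]-C[1],p[0]-C[0]))
print('angle',a,'r',np.hypot(*(p[:2]-C)),'z',p[2])
for i in range(1,n+1):
    t=np.radians(a+st*i);q=C+r*np.array([np.cos(t),np.sin(t)]);d=(q-p[:2])/30;print(np.round(d,2).tolist(),end=' ');p=q
E
python3 orb.py 8 15
```

```text
angle 163.5940068838935 r 60.52366314604261 z 80.40877151742471
[0.14, -0.53] [0.05, -0.47] [0.17, -0.44] [0.28, -0.38] [0.37, -0.3] [0.43, -0.19] [0.46, -0.07] [0.47, 0.05]
```

Emit:
{"fn": "play_rows", "kwargs": {"rows": [{"travel": [0.14,-0.02,-0.53],"rotation": [0,0,0],"fingers": 1},{"travel": [0.05,-0.01,-0.47],"rotation": [0,0,0],"fingers": 1},{"travel": [0.17,-0.01,-0.44],"rotation": [0,0,0],"fingers": 1},{"travel": [0.28,-0.01,-0.38],"rotation": [0,0,0],"fingers": 1},{"travel": [0.37,-0.01,-0.3],"rotation": [0,0,0],"fingers": 1},{"travel": [0.43,-0.01,-0.19],"rotation": [0,0,0],"fingers": 1}]}}

```text
time: 5.55
position: [502.3, -351.3, 85.1]
tcp_rot: [-1.572, -0.001, -0.0]
wrist_force: [-0.6, 0.9, 0.7]
gripper_width: 0.4
```

```bash
python3 orb.py 8 15
python3 - <<'E'
from h import *
print(robot.state()['wrist_force'])
c=robot.read_camera('side');cv2.imwrite('pics/s1.png',cv2.resize(c['color'][200:330,320:480,::-1],None,fx=4,fy=4,interpolation=cv2.INTER_CUBIC))
E
```

```text
angle -103.71072565598593 r 57.95566526541207 z 85.14704283414835
[0.5, 0.08] [0.46, 0.07] [0.43, 0.19] [0.37, 0.29] [0.28, 0.38] [0.17, 0.44] [0.05, 0.47] [-0.07, 0.46] [-0.59869312  0.87242341  0.7291396 ]
```

View pics/s1.png

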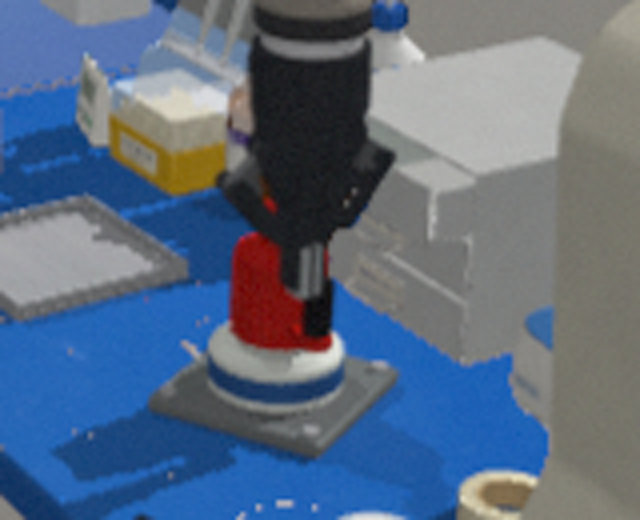

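Run:
```python
from h import *
c=np.load('pics/top0.npy',allow_pickle=True).item()
for u,v in[(385,150),(385,175),(385,180),(385,184),(400,184),(385,187),(410,180),(430,160),(430,180),(445,150)]: print(u,v,world(c,u,v).round())
```

```text
385 150 [ 720. -234.  148.]
385 175 [ 655. -240.  108.]
385 180 [ 640. -241.  108.]
385 184 [ 621. -237.  135.]
400 184 [ 621. -280.  141.]
385 187 [ 619. -241.  106.]
410 180 [ 637. -312.  130.]
430 160 [ 718. -386.   68.]
430 180 [ 658. -389.   55.]
445 150 [ 723. -408.  161.]
```

Emit:
{"fn": "play_rows", "kwargs": {"rows": [{"travel": [0.5,0,0.08],"rotation": [0,0,0],"fingers": 1},{"travel": [0.46,0,0.07],"rotation": [0,0,0],"fingers": 1}]}}

```text
time: 5.8
position: [531.5, -344.5, 84.6]
tcp_rot: [-1.57, 0.0, 0.001]
wrist_force: [-3.5, 0.1, 4.2]
gripper_width: -0.1
```

Emit:
{"fn": "play_rows", "kwargs": {"rows": [{"travel": [0.43,-0.01,0.19],"rotation": [0,0,0],"fingers": 1},{"travel": [0.37,-0.01,0.29],"rotation": [0,0,0],"fingers": 1},{"travel": [0.28,-0.01,0.38],"rotation": [0,0,0],"fingers": 1},{"travel": [0.17,-0.01,0.44],"rotation": [0,0,0],"fingers": 1},{"travel": [0.05,-0.01,0.47],"rotation": [0,0,0],"fingers": 1}]}}

```text
time: 6.3
position: [571.2, -289.6, 85.7]
tcp_rot: [-1.571, -0.001, 0.003]
wrist_force: [0.3, -1.5, 0.7]
gripper_width: 0.1
```

```bash
python3 orb.py 8 15
```

```text
angle 5.551317945159402 r 55.44512255580789 z 85.72590024177809
[-0.15, 0.45] [-0.22, 0.41] [-0.32, 0.34] [-0.4, 0.25] [-0.45, 0.14] [-0.47, 0.02] [-0.46, -0.11] [-0.41, -0.22]
```

Emit:
{"fn": "play_rows", "kwargs": {"rows": [{"travel": [-0.15,-0.014,0.45],"rotation": [0,0,0],"fingers": 1},{"travel": [-0.22,-0.014,0.41],"rotation": [0,0,0],"fingers": 1},{"travel": [-0.32,-0.014,0.34],"rotation": [0,0,0],"fingers": 1},{"travel": [-0.4,-0.014,0.25],"rotation": [0,0,0],"fingers": 1},{"travel": [-0.45,-0.014,0.14],"rotation": [0,0,0],"fingers": 1},{"travel": [-0.47,-0.014,0.02],"rotation": [0,0,0],"fingers": 1},{"travel": [-0.46,-0.014,-0.11],"rotation": [0,0,0],"fingers": 1},{"travel": [-0.41,-0.014,-0.22],"rotation": [0,0,0],"fingers": 1}]}}

```text
time: 7.1
position: [481.9, -252.4, 89.1]
tcp_rot: [-1.569, 0.0, 0.002]
wrist_force: [0.3, 0.7, 0.3]
gripper_width: 0.1
```

```bash
python3 orb.py 8 15
python3 - <<'E'
from h import *
print(robot.state()['wrist_force'])
c=robot.read_camera('side');cv2.imwrite('pics/s2.png',cv2.resize(c['color'][200:330,320:480,::-1],None,fx=4,fy=4,interpolation=cv2.INTER_CUBIC))
E
```

```text
angle 128.67234293663935 r 54.626417035629736 z 89.05377068191574
[-0.31, -0.36] [-0.23, -0.41] [-0.11, -0.46] [0.01, -0.47] [0.13, -0.45] [0.24, -0.4] [0.34, -0.33] [0.41, -0.23] [0.33283796 0.73317417 0.34372467]
```

View pics/s2.png

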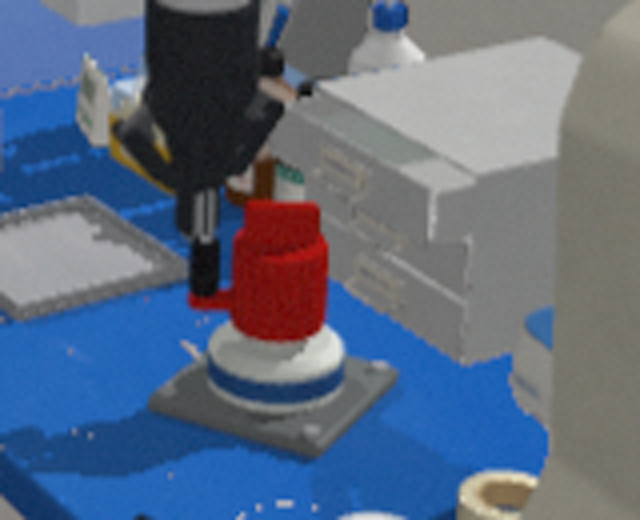

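Emit:
{"fn": "play_rows", "kwargs": {"rows": [{"travel": [-0.31,-0.014,-0.36],"rotation": [0,0,0],"fingers": 1},{"travel": [-0.23,-0.014,-0.41],"rotation": [0,0,0],"fingers": 1},{"travel": [-0.11,-0.014,-0.46],"rotation": [0,0,0],"fingers": 1},{"travel": [0.01,-0.014,-0.47],"rotation": [0,0,0],"fingers": 1},{"travel": [0.13,-0.014,-0.45],"rotation": [0,0,0],"fingers": 1},{"travel": [0.24,-0.014,-0.4],"rotation": [0,0,0],"fingers": 1},{"travel": [0.34,-0.014,-0.33],"rotation": [0,0,0],"fingers": 1},{"travel": [0.41,-0.014,-0.23],"rotation": [0,0,0],"fingers": 1}]}}

```text
time: 7.95
position: [498.2, -348.9, 92.4]
tcp_rot: [-1.572, 0.0, 0.0]
wrist_force: [-1.1, -0.2, 0.5]
gripper_width: -0.1
```

```bash
python3 orb.py 8 15
```

```text
angle -108.25201384734963 r 56.751686166691314 z 92.40832896756437
[0.49, -0.0] [0.47, 0.03] [0.44, 0.15] [0.39, 0.26] [0.31, 0.36] [0.2, 0.42] [0.09, 0.46] [-0.03, 0.47]
```

Emit:
{"fn": "play_rows", "kwargs": {"rows": [{"travel": [0.49,-0.014,0],"rotation": [0,0,0],"fingers": 1},{"travel": [0.47,-0.014,0.03],"rotation": [0,0,0],"fingers": 1},{"travel": [0.44,-0.014,0.15],"rotation": [0,0,0],"fingers": 1},{"travel": [0.39,-0.014,0.26],"rotation": [0,0,0],"fingers": 1},{"travel": [0.31,-0.014,0.36],"rotation": [0,0,0],"fingers": 1},{"travel": [0.2,-0.014,0.42],"rotation": [0,0,0],"fingers": 1},{"travel": [0.09,-0.014,0.46],"rotation": [0,0,0],"fingers": 1},{"travel": [-0.03,-0.014,0.47],"rotation": [0,0,0],"fingers": 1}]}}

```text
time: 8.75
position: [569.2, -280.1, 95.9]
tcp_rot: [-1.57, -0.0, 0.003]
wrist_force: [0.3, 0.6, 0.3]
gripper_width: 0.1
```

```bash
python3 orb.py 8 15
```

```text
angle 15.655095531621239 r 55.20861209348313 z 95.88960187188464
[-0.22, 0.42] [-0.29, 0.37] [-0.38, 0.28] [-0.44, 0.17] [-0.47, 0.06] [-0.47, -0.07] [-0.43, -0.18] [-0.37, -0.29]
```

Emit:
{"fn": "play_rows", "kwargs": {"rows": [{"travel": [-0.22,-0.014,0.42],"rotation": [0,0,0],"fingers": 1},{"travel": [-0.29,-0.014,0.37],"rotation": [0,0,0],"fingers": 1},{"travel": [-0.38,-0.014,0.28],"rotation": [0,0,0],"fingers": 1},{"travel": [-0.44,-0.014,0.17],"rotation": [0,0,0],"fingers": 1},{"travel": [-0.47,-0.014,0.06],"rotation": [0,0,0],"fingers": 1},{"travel": [-0.47,-0.014,-0.07],"rotation": [0,0,0],"fingers": 1},{"travel": [-0.43,-0.014,-0.18],"rotation": [0,0,0],"fingers": 1},{"travel": [-0.37,-0.014,-0.29],"rotation": [0,0,0],"fingers": 1}]}}

```text
time: 9.55
position: [475.0, -259.1, 99.2]
tcp_rot: [-1.57, 0.0, 0.002]
wrist_force: [0.3, 0.5, 0.0]
gripper_width: -0.2
```

```bash
python3 orb.py 12 10
```

```text
angle 138.77035754923435 r 54.509957027471636 z 99.19456525811282
[-0.17, -0.26] [-0.14, -0.28] [-0.09, -0.3] [-0.03, -0.31] [0.02, -0.31] [0.07, -0.3] [0.13, -0.29] [0.17, -0.26] [0.22, -0.23] [0.25, -0.19] [0.28, -0.14] [0.3, -0.09]
```

Emit:
{"fn": "play_rows", "kwargs": {"rows": [{"travel": [-0.17,-0.01,-0.26],"rotation": [0,0,0],"fingers": 1},{"travel": [-0.14,-0.01,-0.28],"rotation": [0,0,0],"fingers": 1},{"travel": [-0.09,-0.01,-0.3],"rotation": [0,0,0],"fingers": 1},{"travel": [-0.03,-0.01,-0.31],"rotation": [0,0,0],"fingers": 1},{"travel": [0.02,-0.01,-0.31],"rotation": [0,0,0],"fingers": 1},{"travel": [0.07,-0.01,-0.3],"rotation": [0,0,0],"fingers": 1},{"travel": [0.13,-0.01,-0.29],"rotation": [0,0,0],"fingers": 1},{"travel": [0.17,-0.01,-0.26],"rotation": [0,0,0],"fingers": 1}]}}

```text
time: 10.35
position: [475.7, -329.4, 101.5]
tcp_rot: [-1.571, 0.0, 0.002]
wrist_force: [-0.4, 1.6, -0.7]
gripper_width: -0.0
```

Emit:
{"fn": "play_rows", "kwargs": {"rows": [{"travel": [0.22,-0.01,-0.23],"rotation": [0,0,0],"fingers": 1},{"travel": [0.25,-0.01,-0.19],"rotation": [0,0,0],"fingers": 1},{"travel": [0.28,-0.01,-0.14],"rotation": [0,0,0],"fingers": 1},{"travel": [0,0,0],"rotation": [0,0,0],"fingers": 1}]}}

```text
time: 10.75
position: [500.0, -345.8, 102.6]
tcp_rot: [-1.572, -0.002, 0.003]
wrist_force: [-0.2, 0.7, -0.2]
gripper_width: -0.0
```

```bash
python3 orb.py 1 10
```

```text
angle -107.42633774323433 r 53.27351273678789 z 102.64179988859384
[0.3, -0.09]
```

Emit:
{"fn": "play_rows", "kwargs": {"rows": [{"travel": [-0.7,0,-0.2],"rotation": [0,0,0],"fingers": 1},{"travel": [-0.3,-1,0],"rotation": [0,0,0],"fingers": 1},{"travel": [0,-1,0],"rotation": [0,0,0],"fingers": 1},{"travel": [0,-1,0],"rotation": [0,0,0],"fingers": 0},{"travel": [0,-1,0.5],"rotation": [0,0,0],"fingers": 0},{"travel": [0,0,1],"rotation": [0,0,0],"fingers": 0},{"travel": [0,0,1],"rotation": [0,0,0],"fingers": 0},{"travel": [0,0,1],"rotation": [0,0,0],"fingers": 0}]}}

```text
time: 11.55
position: [468.1, -245.1, 222.9]
tcp_rot: [-1.57, -0.001, 0.002]
wrist_force: [0.0, -0.0, -0.7]
gripper_width: 72.2
```

Emit:
{"fn": "play_rows", "kwargs": {"rows": [{"travel": [0,0,1],"rotation": [0,0,0],"fingers": 0},{"travel": [0,0,1],"rotation": [0,0,0],"fingers": 0},{"travel": [0,0,1],"rotation": [0,0,0],"fingers": 0},{"travel": [0,0,1],"rotation": [0,0,0],"fingers": 0}]}}

```text
time: 11.95
position: [467.6, -124.8, 222.8]
tcp_rot: [-1.57, -0.001, 0.002]
wrist_force: [0.5, -0.5, 0.4]
gripper_width: 85.1
```

Run:
```python
from h import *
print(robot.state()['q'])
c=robot.read_camera('top');np.save('pics/t3.npy',c,allow_pickle=True);A=cv2.resize(c['color'][195:265,370:440,::-1],(560,560),interpolation=cv2.INTER_CUBIC)
cv2.imwrite('pics/t3.png',A)
c=robot.read_camera('side');np.save('pics/s3.npy',c,allow_pickle=True);cv2.imwrite('pics/s3.png',cv2.resize(c['color'][230:330,340:440,::-1],None,fx=6,fy=6,interpolation=cv2.INTER_CUBIC))
```

```text
[-0.50544512  0.10618577  0.73557539  1.91868652 -0.07921585  1.14437884
  0.26226154]
```

View pics/t3.png

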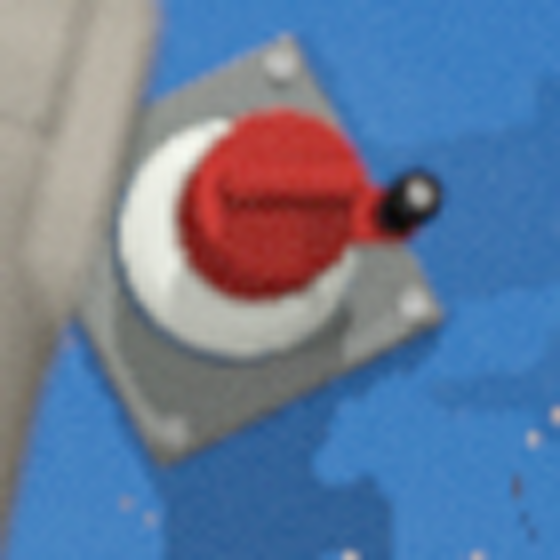

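View pics/s3.png

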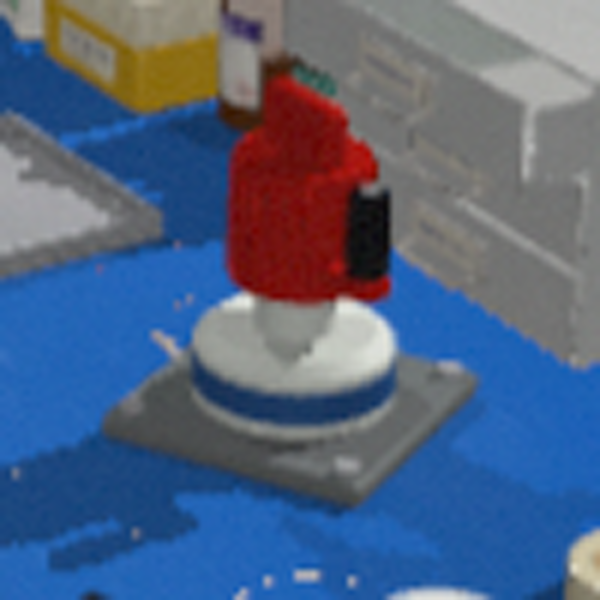

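Run:
```python
from h import *
c=np.load('pics/t3.npy',allow_pickle=True).item()
w=lambda x,y,z: world(c,370+(x+.5)/8-.5,195+(y+.5)/8-.5,z).round(1)
k=w(417,192,133);l=w(283,193,133);print(k,l,np.degrees(np.arctan2(*(k-l)[[1,0]])))
a=w(220,180,161);b=w(365,180,161);print(a,b)
c=np.load('pics/s3.npy',allow_pickle=True).item()
w=lambda x,y,z: world(c,340+(x+.5)/6-.5,230+(y+.5)/6-.5,z).round(1)
for z in(128,132,136):print(z,'knob top side',w(371,188,z))
for z in (158,162):print(w(278,82,z),w(340,112,z))
```

```text
[ 522.1 -345.6  133. ] [ 520.3 -296.4  133. ] -87.90474743537608
[ 519.5 -268.4  161. ] [ 521.1 -320.6  161. ]
128 knob top side [ 529.4 -334.5  128. ]
132 knob top side [ 524.2 -341.6  132. ]
136 knob top side [ 519.1 -348.7  136. ]
[ 519.9 -273.6  158. ] [ 524.9 -315.2  158. ]
[ 514.6 -281.5  162. ] [ 519.5 -322.8  162. ]
```

Emit:
{"fn": "play_rows", "kwargs": {"rows": [{"travel": [0.28,0,-0.945],"rotation": [0,-0.4,0],"fingers": 0},{"travel": [0.28,0,-0.945],"rotation": [0,0,0],"fingers": 0},{"travel": [0.28,0,-0.945],"rotation": [0,0,0],"fingers": 0},{"travel": [0.28,0,-0.945],"rotation": [0,0,0],"fingers": 0},{"travel": [0.28,0,-0.945],"rotation": [0,0,0],"fingers": 0},{"travel": [0.28,0,-0.945],"rotation": [0,0,0],"fingers": 0},{"travel": [0,0,0],"rotation": [0,0,0],"fingers": 0}]}}

```text
time: 12.75
position: [522.6, -300.1, 222.7]
tcp_rot: [-1.575, 0.0, 0.031]
wrist_force: [-0.8, -0.9, 0.7]
gripper_width: 85.3
```

Emit:
{"fn": "play_rows", "kwargs": {"rows": [{"travel": [-0.14,1,0.16],"rotation": [0,0,0],"fingers": 0},{"travel": [0,0.9,0],"rotation": [0,0,0],"fingers": 0},{"travel": [0,0.6,0],"rotation": [0,0,0],"fingers": 0},{"travel": [0,0.33,0],"rotation": [0,0,0],"fingers": 0},{"travel": [0,0,0],"rotation": [0,0,0],"fingers": 0.5},{"travel": [0,0,0],"rotation": [0,0,0],"fingers": 0.7}], "grip_force": 40}}

```text
time: 13.35
position: [519.3, -290.4, 138.4]
tcp_rot: [-1.571, -0.001, 0.037]
wrist_force: [1.3, 0.5, -0.0]
gripper_width: 58.9
```

Emit:
{"fn": "play_rows", "kwargs": {"rows": [{"travel": [0,0,0],"rotation": [0,0,0],"fingers": 0.8},{"travel": [0,0,0],"rotation": [0,0,0],"fingers": 1},{"travel": [0,0,0],"rotation": [0,0,0],"fingers": 1},{"travel": [0,0,0],"rotation": [0,0,0],"fingers": 1},{"travel": [0,0,0],"rotation": [0,0,0],"fingers": 1},{"travel": [0,0,0],"rotation": [0,0,0],"fingers": 1}]}}

```text
time: 13.95
position: [519.0, -290.4, 138.1]
tcp_rot: [-1.571, -0.001, 0.037]
wrist_force: [-0.7, -0.5, 4.2]
gripper_width: 10.3
```

Emit:
{"fn": "play_rows", "kwargs": {"rows": [{"travel": [0,0,0],"rotation": [0,0,0],"fingers": 1},{"travel": [0,0,0],"rotation": [0,0,0],"fingers": 1},{"travel": [0,0,0],"rotation": [0,0,0],"fingers": 1}]}}

```text
time: 14.25
position: [519.0, -290.4, 138.0]
tcp_rot: [-1.571, -0.001, 0.037]
wrist_force: [-0.6, 0.6, 5.5]
gripper_width: 10.9
```

Run:
```python
from h import *
s=robot.state();print(s['wrist_force'],s['torque'],s['gripper_width'])
c=robot.read_camera('side');cv2.imwrite('pics/s4.png',cv2.resize(c['color'][220:330,330:450,::-1],None,fx=5,fy=5,interpolation=cv2.INTER_CUBIC))
```

```text
[-0.5570911   0.63085632  5.51925732] [ 0.08821861  0.20186655 -0.01827645] 10.890450097553206
```

View pics/s4.png

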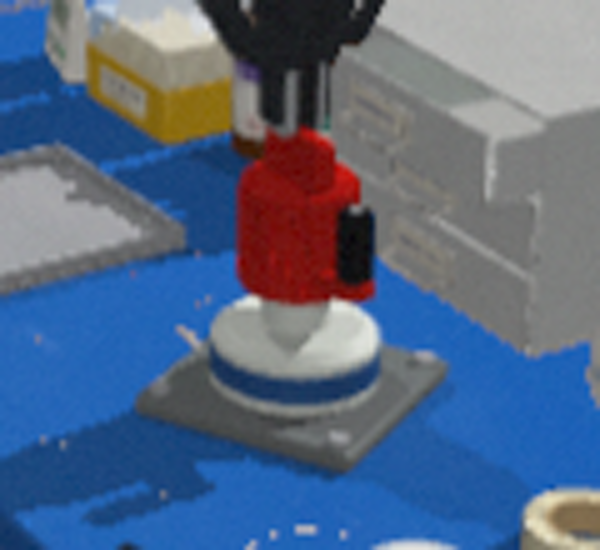

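Run:
```python
from h import *
c=robot.read_camera('side');K=np.array([[c['fx'],0,c['cx']],[0,c['fy'],c['cy']],[0,0,1.]])
p=robot.state()['position'];print(p,robot.state()['gripper_width'])
C=np.array([518,-295.,0])
P=np.array([p,p+[0,0,20],C+[0,0,132],C+[0,25,160],C+[0,-25,160],C+[0,-25,132],[521,-345,133],[521,-345,93]])
q=cv2.projectPoints(P,np.ravel(c['rvec']),np.ravel(c['tvec']),K,np.array([c['k1'],0,0,0,0.]))[0][:,0]
print(((q-[330,220])*5).round())
```

```text
[ 519.06967286 -290.39542063  137.97519277] 11.055891947521117
[[294. 162.]
 [296. 127.]
 [297. 175.]
 [273. 111.]
 [326. 143.]
 [324. 192.]
 [356. 206.]
 [353. 276.]]
```

Run:
```python
from h import *
c=np.load('pics/s3.npy',allow_pickle=True).item();K=np.array([[c['fx'],0,c['cx']],[0,c['fy'],c['cy']],[0,0,1.]])
f=lambda P:cv2.projectPoints(np.array(P,float),np.ravel(c['rvec']),np.ravel(c['tvec']),K,np.array([c['k1'],0,0,0,0.]))[0][:,0]
print('s1',((f([[502.3,-351.3,85.1],[502.3,-362,85.1]])-[320,200])*4).round())
c=robot.read_camera('side');cv2.imwrite('pics/s5.png',cv2.resize(c['color'][220:275,360:420,::-1],None,fx=10,fy=10,interpolation=cv2.INTER_CUBIC))
print('s5',((f([[519,-290.4,138],[512,-290.4,138],[526,-290.4,138],[512,-301,138],[512,-301,158]])-[360,220])*10).round())
```

```text
s1 [[304. 321.]
 [313. 327.]]
s5 [[289. 323.]
 [267. 328.]
 [311. 318.]
 [289. 342.]
 [291. 273.]]
```

View pics/s5.png

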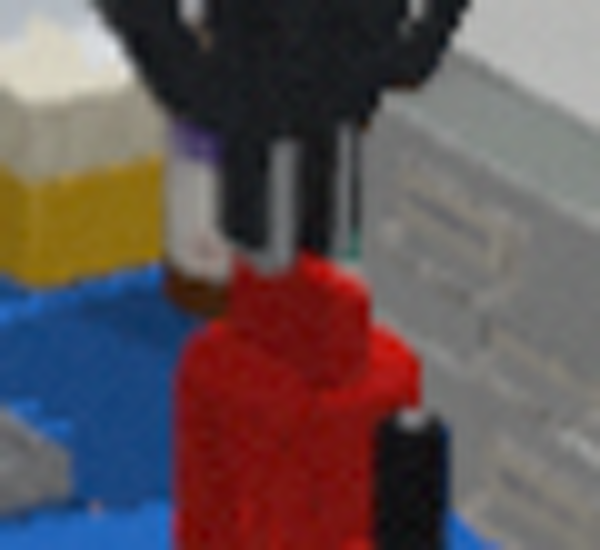

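Emit:
{"fn": "play_rows", "kwargs": {"rows": [{"travel": [0,0,0],"rotation": [0,0,0],"fingers": 0.65},{"travel": [0,0,0],"rotation": [0,0,0],"fingers": 0.65},{"travel": [0,0,0],"rotation": [0,0,0],"fingers": 0.65},{"travel": [0,0,-0.15],"rotation": [0,0,0],"fingers": 0.65},{"travel": [0,0.15,0],"rotation": [0,0,0],"fingers": 0.65},{"travel": [0,0.05,0],"rotation": [0,0,0],"fingers": 0.65}]}}

```text
time: 15.0
position: [518.6, -294.7, 130.9]
tcp_rot: [-1.57, 0.001, 0.036]
wrist_force: [0.6, 0.5, -0.2]
gripper_width: 29.8
```

Emit:
{"fn": "play_rows", "kwargs": {"rows": [{"travel": [0,0.1,0],"rotation": [0,0,0],"fingers": 0.65},{"travel": [0,0.05,0],"rotation": [0,0,0],"fingers": 0.65}]}}

```text
time: 15.2
position: [518.8, -294.5, 126.6]
tcp_rot: [-1.57, 0.001, 0.037]
wrist_force: [0.3, -0.2, -0.4]
gripper_width: 30.0
```

Emit:
{"fn": "play_rows", "kwargs": {"rows": [{"travel": [0,0.1,0],"rotation": [0,0,0],"fingers": 0.65},{"travel": [0,0.1,0],"rotation": [0,0,0],"fingers": 0.65}]}}

```text
time: 15.4
position: [519.0, -294.7, 120.9]
tcp_rot: [-1.571, -0.0, 0.037]
wrist_force: [-0.2, 0.9, -1.0]
gripper_width: 30.5
```

Emit:
{"fn": "play_rows", "kwargs": {"rows": [{"travel": [0,0,0],"rotation": [0,0,0],"fingers": 0.8},{"travel": [0,0,0],"rotation": [0,0,0],"fingers": 1},{"travel": [0,0,0],"rotation": [0,0,0],"fingers": 1},{"travel": [0,0,0],"rotation": [0,0,0],"fingers": 1},{"travel": [0,0,0],"rotation": [0,0,0],"fingers": 1}]}}

```text
time: 15.9
position: [519.0, -294.6, 121.0]
tcp_rot: [-1.571, 0.0, 0.037]
wrist_force: [0.5, 0.5, -0.9]
gripper_width: 12.9
```

Run:
```python
from h import *
s=robot.state();print(s['wrist_force'],s['torque'],s['gripper_width'])
c=robot.read_camera('side');cv2.imwrite('pics/s6.png',cv2.resize(c['color'][220:300,350:430,::-1],None,fx=7,fy=7,interpolation=cv2.INTER_CUBIC))
```

```text
[ 0.45291557  0.54019448 -0.92791537] [-0.00321646 -0.04356057  0.05406269] 12.898193442957004
```

View pics/s6.png

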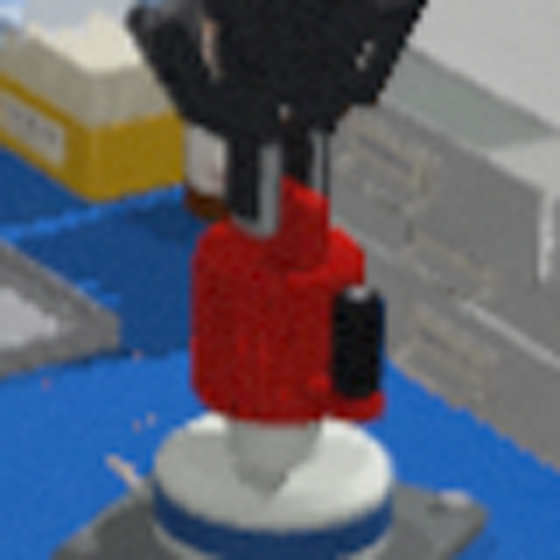

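Emit:
{"fn": "play_rows", "kwargs": {"rows": [{"travel": [0,0,0],"rotation": [0,0,0],"fingers": 1},{"travel": [0,0,0],"rotation": [0,0,0],"fingers": 1},{"travel": [0,-0.1,0],"rotation": [0,0,0],"fingers": 1},{"travel": [0,-0.1,0],"rotation": [0,0,0],"fingers": 1}], "grip_force": 60}}

```text
time: 16.35
position: [518.8, -294.6, 127.2]
tcp_rot: [-1.571, 0.0, 0.037]
wrist_force: [0.2, 0.7, -1.5]
gripper_width: 12.6
```

Emit:
{"fn": "play_rows", "kwargs": {"rows": [{"travel": [0,-0.2,0],"rotation": [0,0,0],"fingers": 1},{"travel": [0,-0.3,0],"rotation": [0,0,0],"fingers": 1},{"travel": [0,-0.3,0],"rotation": [0,0,0],"fingers": 1},{"travel": [0,-0.3,0],"rotation": [0,0,0],"fingers": 1},{"travel": [0,-0.3,0],"rotation": [0,0,0],"fingers": 1},{"travel": [0,-0.3,0],"rotation": [0,0,0],"fingers": 1},{"travel": [0,-0.3,0],"rotation": [0,0,0],"fingers": 1},{"travel": [0,-0.3,0],"rotation": [0,0,0],"fingers": 1}]}}

```text
time: 17.15
position: [519.0, -294.7, 196.9]
tcp_rot: [-1.571, -0.0, 0.037]
wrist_force: [0.3, -0.4, -2.0]
gripper_width: 12.3
```

Run:
```python
from h import *
s=robot.state();print(s['position'],s['wrist_force'],s['gripper_width'])
c=robot.read_camera('side');np.save('pics/s7.npy',c,allow_pickle=True)
a=c['color'].astype(int);m=((a[:,:,0]>140)&(a[:,:,1]<60)&(a[:,:,2]<60)).astype(np.uint8);m[:180]=0;m[330:]=0;m[:,:330]=0;m[:,470:]=0
v,u=np.nonzero(m);print(u.min(),u.max(),v.min(),v.max())
# sheared edges for tilt
for r in range(v.min(),v.max()+1,4):
    x=u[v==r]; print(r,x.min(),x.max(),end=' | ')
```

```text
[ 518.99036507 -294.6908511   196.90078241] [ 0.3485853  -0.42511777 -1.98829051] 12.283915326719375
381 405 220 251
220 393 394 | Traceback (most recent call last):
  File "<stdin>", line 8, in <module>
    return umr_minimum(a, axis, None, out, keepdims, initial, where)
ValueError: zero-size array to reduction operation minimum which has no identity
```

Emit:
{"fn": "play_rows", "kwargs": {"rows": [{"travel": [-0.02,0,0.35],"rotation": [0,0,0],"fingers": 1},{"travel": [-0.05,0,0.7],"rotation": [0,0,0],"fingers": 1},{"travel": [-0.05,0,0.8],"rotation": [0,0,0],"fingers": 1},{"travel": [-0.05,0,0.8],"rotation": [0,0,0],"fingers": 1},{"travel": [-0.05,0,0.8],"rotation": [0,0,0],"fingers": 1},{"travel": [-0.05,0,0.8],"rotation": [0,0,0],"fingers": 1},{"travel": [-0.05,0,0.8],"rotation": [0,0,0],"fingers": 1},{"travel": [-0.05,0,0.8],"rotation": [0,0,0],"fingers": 1}]}}

```text
time: 18.0
position: [500.6, -117.8, 195.6]
tcp_rot: [-1.57, 0.001, 0.037]
wrist_force: [-0.1, 1.1, -1.2]
gripper_width: 12.1
```

Emit:
{"fn": "play_rows", "kwargs": {"rows": [{"travel": [-0.05,0,0.8],"rotation": [0,0,0],"fingers": 1},{"travel": [-0.05,0,0.8],"rotation": [0,0,0],"fingers": 1},{"travel": [-0.05,0,0.8],"rotation": [0,0,0],"fingers": 1},{"travel": [-0.02,0,0.4],"rotation": [0,0,0],"fingers": 1},{"travel": [0,0,0.1],"rotation": [0,0,0],"fingers": 1},{"travel": [0,0,0],"rotation": [0,0,0],"fingers": 1}]}}

```text
time: 18.6
position: [493.1, -33.2, 196.0]
tcp_rot: [-1.571, 0.0, 0.037]
wrist_force: [-0.1, -0.1, -2.5]
gripper_width: 12.4
```

Emit:
{"fn": "play_rows", "kwargs": {"rows": [{"travel": [0,0.5,0],"rotation": [0,0,0],"fingers": 1},{"travel": [0,0.8,0],"rotation": [0,0,0],"fingers": 1},{"travel": [0,0.8,0],"rotation": [0,0,0],"fingers": 1},{"travel": [0,0.8,0],"rotation": [0,0,0],"fingers": 1},{"travel": [0,0.8,0],"rotation": [0,0,0],"fingers": 1},{"travel": [0,0.4,0],"rotation": [0,0,0],"fingers": 1},{"travel": [0,0.1,0],"rotation": [0,0,0],"fingers": 1},{"travel": [0,0,0],"rotation": [0,0,0],"fingers": 1}]}}

```text
time: 19.4
position: [493.5, -33.8, 70.4]
tcp_rot: [-1.571, -0.0, 0.036]
wrist_force: [-0.8, 0.5, -1.6]
gripper_width: 12.3
```

Run:
```python
from h import *
s=robot.state();print(s['position'],s['wrist_force'],s['gripper_width'])
c=robot.read_camera('side');cv2.imwrite('pics/s8.png',cv2.resize(c['color'][200:300,280:400,::-1],None,fx=6,fy=6,interpolation=cv2.INTER_CUBIC))
a=c['color'].astype(int);m=(a[:,:,0]>140)&(a[:,:,1]<60)&(a[:,:,2]<60);m[:180]=0;m[330:]=0;m[:,:290]=0;m[:,400:]=0
v,u=np.nonzero(m)
for r in range(v.min(),v.max()+1,2):
    x=u[v==r]
    if len(x):print(r,x.min(),x.max(),end=' | ')
K=np.array([[c['fx'],0,c['cx']],[0,c['fy'],c['cy']],[0,0,1.]])
f=lambda P:cv2.projectPoints(np.array(P,float),np.ravel(c['rvec']),np.ravel(c['tvec']),K,np.array([c['k1'],0,0,0,0.]))[0][:,0]
p=s['position'];d=np.array([-.46,-.89,0])*32
for zz in(4,10,16,22): print(zz,f([np.array([p[0],p[1],zz])+d]))
```

```text
[493.50439044 -33.75389399  70.35971248] [-0.8222843   0.52189466 -1.59494651] 12.259891925090923
234 335 336 | 236 337 338 | 240 326 342 | 242 340 343 | 244 338 344 | 258 338 338 | 4 [[334.51330229 268.80680463]]
10 [[334.50899587 267.0220077 ]]
16 [[334.50468162 265.23274516]]
22 [[334.50035952 263.43899922]]
```

Emit:
{"fn": "play_rows", "kwargs": {"rows": [{"travel": [0,0.15,0],"rotation": [0,0,0],"fingers": 1},{"travel": [0,0.15,0],"rotation": [0,0,0],"fingers": 1},{"travel": [0,0.1,0],"rotation": [0,0,0],"fingers": 1},{"travel": [0,0,0],"rotation": [0,0,0],"fingers": 1}]}}

```text
time: 19.85
position: [492.8, -32.8, 57.8]
tcp_rot: [-1.571, 0.001, 0.037]
wrist_force: [-0.3, -0.1, -2.4]
gripper_width: 12.7
```

Emit:
{"fn": "play_rows", "kwargs": {"rows": [{"travel": [0,0.06,0],"rotation": [0,0,0],"fingers": 1},{"travel": [0,0.05,0],"rotation": [0,0,0],"fingers": 1},{"travel": [0,0,0],"rotation": [0,0,0],"fingers": 1}]}}

```text
time: 20.15
position: [493.1, -32.9, 54.7]
tcp_rot: [-1.571, 0.0, 0.037]
wrist_force: [-0.4, -0.7, -2.5]
gripper_width: 12.5
```

Emit:
{"fn": "play_rows", "kwargs": {"rows": [{"travel": [0,0.06,0],"rotation": [0,0,0],"fingers": 1},{"travel": [0,0,0],"rotation": [0,0,0],"fingers": 1}]}}

```text
time: 20.35
position: [493.8, -33.0, 53.8]
tcp_rot: [-1.57, -0.001, 0.037]
wrist_force: [-1.9, 0.5, 3.9]
gripper_width: 12.3
```

Emit:
{"fn": "play_rows", "kwargs": {"rows": [{"travel": [0,0.05,0],"rotation": [0,0,0],"fingers": 1},{"travel": [0,0,0],"rotation": [0,0,0],"fingers": 1}]}}

```text
time: 20.55
position: [494.0, -33.1, 53.7]
tcp_rot: [-1.569, -0.001, 0.036]
wrist_force: [-4.6, 0.1, 16.9]
gripper_width: 12.2
```

Emit:
{"fn": "play_rows", "kwargs": {"rows": [{"travel": [0,-0.045,0],"rotation": [0,0,0],"fingers": 1},{"travel": [0,0,0],"rotation": [0,0,0],"fingers": 1},{"travel": [0,0,0],"rotation": [0,0,0],"fingers": 0.75},{"travel": [0,0,0],"rotation": [0,0,0],"fingers": 0.6},{"travel": [0,0,0],"rotation": [0,0,0],"fingers": 0.5},{"travel": [0,0,0],"rotation": [0,0,0],"fingers": 0.5}]}}

```text
time: 21.15
position: [493.1, -32.9, 52.7]
tcp_rot: [-1.571, 0.0, 0.037]
wrist_force: [-0.8, -0.5, -0.2]
gripper_width: 42.9
```

Emit:
{"fn": "play_rows", "kwargs": {"rows": [{"travel": [0,-0.3,0],"rotation": [0,0,0],"fingers": 0.5},{"travel": [0,-0.8,0],"rotation": [0,0,0],"fingers": 0.5},{"travel": [0,-1,0],"rotation": [0,0,0],"fingers": 0.5},{"travel": [0,-1,0],"rotation": [0,0,0],"fingers": 0.5},{"travel": [0,-1,0],"rotation": [0,0,0],"fingers": 0.5},{"travel": [0,-1,0],"rotation": [0,0,0],"fingers": 0.5},{"travel": [-0.5,0,1],"rotation": [0,0,0],"fingers": 0.5},{"travel": [-0.5,0,1],"rotation": [0,0,0],"fingers": 0.5}]}}

```text
time: 21.95
position: [461.7, 25.7, 207.6]
tcp_rot: [-1.57, -0.003, 0.033]
wrist_force: [0.5, 1.1, -0.6]
gripper_width: 42.3
```

Emit:
{"fn": "play_rows", "kwargs": {"rows": [{"travel": [-0.3,0,1],"rotation": [0,0,0],"fingers": 0.5},{"travel": [0,0,1],"rotation": [0,0,0],"fingers": 0.5},{"travel": [0,0,1],"rotation": [0,0,0],"fingers": 0.5},{"travel": [0,0,1],"rotation": [0,0,0],"fingers": 0.5},{"travel": [0,0,0],"rotation": [0,0,0],"fingers": 0.5},{"travel": [0,0,0],"rotation": [0,0,0],"fingers": 0.5}]}}

```text
time: 22.55
position: [447.6, 145.6, 206.2]
tcp_rot: [-1.571, -0.0, 0.038]
wrist_force: [-0.0, -0.1, -0.6]
gripper_width: 42.6
```

Run:
```python
from h import *
print(robot.state()['joint_vel'].round(3))
c=robot.read_camera('top');np.save('pics/t9.npy',c,allow_pickle=True);d=robot.read_camera('side')
A=cv2.resize(c['color'][190:270,270:350,::-1],(400,400),interpolation=cv2.INTER_CUBIC);B=cv2.resize(d['color'][200:280,295:375,::-1],(400,400),interpolation=cv2.INTER_CUBIC)
cv2.imwrite('pics/end.png',np.hstack([A,B]))
```

```text
[ 0.021 -0.007  0.03   0.01   0.004 -0.002  0.001]
```

View pics/end.png

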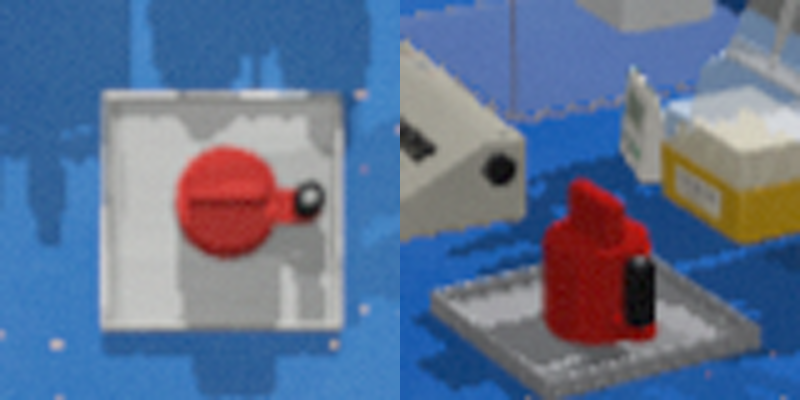

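The last picture shows the lid upright, let go and level inside the tray. In the top view its centre is near (225,202), with the tray spanning 101–343 by 91–329.

```bash
python3 -c "
from rig import robot
print(robot.sign_off())"
```

```text
the job is handed in; nothing more can be done
None
```

The lid is off the canister, standing upright and let go inside the steel tray, and the job is handed in. The clock stood at about 22.6 s of the 69 s allowed. No verdict was reported.

- **Unscrewing:** I pushed the crank knob round counterclockwise by about 2.16 turns. The camera then showed the lid level on the neck and about 22 mm up.
- **Lifting and placing:** I pinched the fin, lifted the lid straight up and carried it about 2 N heavy. I lowered it until the wrist felt the tray floor, then opened the fingers and moved the arm away. The contact height agreed with my estimate to about 1 mm.
- **Last check:** The final side and top pictures show the lid flat, the right way up, and near the tray's centre, with the gripper well clear. This was judged by eye.
- **Disagreement:** The first fin grip was too high and caught only the fin's top edge. The finger ends looked about 19 mm higher in the side picture than the reported TCP. I noticed this from the finger opening (11 mm instead of 14 mm) and an upward force. I re-gripped about 17 mm lower before lifting, and the opening then read 12.9 mm.
- **Not checked:** I did not re-measure the bystanders at the end. No move was planned near them, and I felt no unexpected contact.

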